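# Click a battery cartridge into its charging dock

## Task

Draw the battery cartridge out of its parking sleeve by the nose that sticks out, lay it down on the open bench and let go of it there. Then take it again by its ribbed tail and push it nose first into the hooded charging dock, past the sprung side ball, until it is fully home and the ball has clicked into its side groove; let go and leave it there. Do not disturb the other things on the bench.

Things in the scene. Friction and masses are not known exactly. Their poses are not given: they have to be found in the camera images.
- cartridge: Black battery cartridge, flat block 44 wide (x) x 150 long (y) x 34 high (z) mm, about 0.2 kg. Origin: centre of its underside. +y points to the nose, -y to the tail. Each long side has an upright rounded groove, 4.5 mm deep, centred at y = +19 mm; sides are flat from y = -75 to +9 and +29 to +65. It starts flat in the sleeve, its nose 60 to 80 mm out of the sleeve's mouth.
- cartridge_nose (a point): Middle of the cartridge's nose face, at underside height; axes as the cartridge. The nose has upright corners rounded at radius 10 mm and four brass contacts on top.
- cartridge_tail (a point): Middle of the cartridge's tail face, at underside height; axes as the cartridge. The tail's top has eight cross ribs over its last 50 mm.
- sleeve: Fixed grey sheet-metal parking sleeve, 56 wide (x; 80 over its low foot flanges) x 100 long (y) x 46 high mm, roofed and closed at the back (-y), open at its +y end. Inside 48 wide, 38 high, 94 deep; floor 4 mm above the bench. It has no latch: the cartridge slides out along +y. Origin: centre of its underside.
- sleeve_mouth (a point): Middle of the sleeve's open end, at its floor (4 mm above the bench); +y points straight out of the sleeve.
- dock: Fixed aluminium charging dock, 76 wide (x) x about 104 long (y) x 50 high mm: a channel along y, 46.5 wide inside, floor 6 mm above the bench, side walls 34 high, open at the -y end, where the cartridge enters along +y. From 46 mm inside the mouth a hood covers it (underside 44, top 50 mm above the bench). Origin: centre of the underside, 50 mm beyond the mouth.
- dock_mouth (a point): Middle of the dock's open end, at channel floor height (6 mm above the bench); +y points into the dock. The lips flare to about 60 mm here and the floor slopes up from the bench over the first 14 mm.
- dock_end (a point): Middle of the end stop's face at channel floor height, 90 mm beyond the mouth; +y points into the dock. The nose face stops here; 60 mm of the seated cartridge (the ribbed tail) stays outside the mouth.
- dock_ball (a joint): Sprung steel ball, 14 mm across, in the dock's +x wall, 34 mm inside the mouth, 23 mm above the bench, 5 mm out of the wall. Value: how far it is pressed back, 0 = out, up to 0.008 m; spring 3.2 N plus 0.8 N per mm; passing it takes a push of some 5 to 12 N. Pressed 2.5 mm or more while the cartridge's side lies over it; springs out (below 0.0015) into the groove at full depth.
- transformer: Bystander: small open transformer, 45x66x49 mm, on the far side of the bench. Origin: centre of its underside.
- croc_box: Bystander: low black box with two binding posts, 45x70x38 mm, on the far side. Origin: centre of its underside.
- fuse_jar: Bystander: cream jar with a black cap, 40 across x 50 mm high, to the robot side of the dock. Origin: centre of its underside.
Things that resemble listed ones, but are neither listed nor needed, are in the scene too. Leave any orange look-alike of the dock alone.

How it is judged:
By the outcome, as a careful person would: the job done as asked, in the order asked, and still so for the second after the job is handed in, with the robot touching nothing.
It also fails if it takes over 58 s, if anything falls off the work surface, if the arm or the gripper's body presses on something with over 40 N, if the wrist force passes 120 N, or if a joint passes its speed limit or range.

## Robot

A 7-joint arm with a two-finger parallel gripper is mounted at the origin on a cart in front of the work surface, level with it; the furniture and walls round the work are solid. World frame = base frame: x ahead of the robot, y to its left, z up, the work surface at z = 0. Lengths are in m, angles in rad, forces in N, time in s.
With the tool pointing down it reaches from about 0.425 to 0.875 m from the base axis. Payload 4.7 kg.
Tool frame: the origin (TCP) lies at the very end of the fingers, on their centre line; the grasp point (between the pads) lies 19 mm behind it (bot.pinch_z is the distance from the TCP to the grasp point, in m); z points along the fingers, y is the line along which they close (so a half turn about z gives the same grasp; the last joint's range is limited). The gripper opens to 85 mm and grips with 20 to 120 N. Pads are 22 mm wide; open, the fingers measure 114 mm over their backs; the gripper's body (76 mm by 85 mm) begins 54 mm behind the grasp point. The pads swing forward as they close: fully open they stand 13 mm farther back than shut.
Start: joints at [-1.262, 0.321, -0.07, 1.45, 0.023, 1.371, -0.057], TCP at [0.189, 0.622, 0.231] pointing down, gripper open.
Joint ranges: [-2.86, 2.86], [-0.3, 2.09], [-1.38, 1.24], [0.06, 2.45], [-1.56, 4.7], [0.09, 2.05], [-2.69, 2.69]. Speed limits (rad/s): [2.57, 2.57, 3.14, 3.14, 3.14, 3.14, 3.14].

## Interface

Orientations are given as a unit quaternion [w, x, y, z].
In Python, from bench import bot, camera, job gives the robot as it stands. The module is installed in compiled form; this text tells all that it offers.
- The arm moves only by the shell command python3 -m jog 'ROWS' [FORCE]. ROWS is JSON, a list of rows, each a list of 3 entries, a list of its own where there are three numbers: the opening, from 0 (shut) to 1 (fully open), then the shift along the tool's x, y, z in m, then the turn about the tool's z in rad. A call has 1 to 20 rows; each row is the pose to reach, as a shift and turn from the pose commanded when the call began, along the tool's axes at that moment; what a row does not reach only later rows make up. A row lasts 1/8 s, in which the tool goes at most 62.5 mm and 10.7 degrees, less where a joint would pass 70% of its speed; a pose out of reach is approached as far as the arm can. A call with a gripper value outside its range is refused whole. The fingers move at their own pace and stop on an object; FORCE is the grip in N (left out, the last holds). Time passes only in rows, so rows that repeat a pose let the fingers close. It gives the time, the measured TCP pose, the force, the opening and the grip force at its end, in the units of the state.
- bot.get_state(): the state, without advancing time (a new reading comes with each control period).
- camera(name): name is "scene" or "side" or "wrist"; returns a dict with "frame" (384x512x3 uint8, red, green, blue), "mtx" (3x3 intrinsics, pixels), "eye" and "rotation" of the camera in the world. Camera axes: x right, y down, z forward; pixel columns grow to the right and rows downward; lengths in m; the calibration is good to about 2 mm. A picture is of the moment at which its call begins. There is no depth.
- job.close_job(): hands the job in; it is judged then, once.
The state is a dict: "clock": time; "joint_positions": joint angles; "qd": joint speeds; "tau": joint torques, N m; "position": TCP position; "tcp_rot": TCP orientation; "wrist_force": force on the tool from outside, world axes, zero at the start; "torque": the same for the moment, N m; "gripper_width": opening from 0.0 (shut) to 1.0 (fully open); "finger_force": force on a finger pad.
Only numpy, scipy, OpenCV 4.12 (cv2) and the standard library are available. Lean on these libraries where they do the work, as an engineer would, in place of code of your own. Each camera call takes 0.05 s, during which the arm holds its last target. There are 200 camera calls.

## Working session

There is one attempt and no reset: what is moved stays moved. The work goes in short steps, Python scripts to look and compute and a shell command to move; the robot and the scene stay as the last step left them, time stands still between calls to the robot, and variables do not carry over. Pictures are saved under pics/ and viewed, at most 10 in all, crops included, and the job is handed in when it is done.

```bash
mkdir -p pics
cat > h.py <<'E'
import numpy as np,cv2
from bench import bot,camera,job
def snap(n,f):
    c=camera(n); cv2.imwrite(f'pics/{f}.png',cv2.cvtColor(c['frame'],cv2.COLOR_RGB2BGR)); np.savez(f'pics/{f}.npz',**{k:np.array(v) for k,v in c.items()}); return c
def load(f): return np.load(f'pics/{f}.npz')
def ray(c,u,v,z):
    d=c['rotation']@np.linalg.inv(c['mtx'])@np.array([u,v,1.]); e=np.array(c['eye']); return e+d*(z-e[2])/d[2]
def proj(c,p):
    q=c['mtx']@(c['rotation'].T@(np.array(p)-c['eye'])); return q[:2]/q[2]
E
python3 - <<'E'
from h import *
for n in ('scene','side'):
    c=snap(n,n+'0'); print(n,c['eye'],c['rotation'],c['mtx'])
a=cv2.imread('pics/scene0.png');b=cv2.imread('pics/side0.png')
s=bot.get_state();print(s)
E
```

```text
scene [-0.36094275 -0.64343739  0.74420664] [-0.47067352  0.79728216 -0.32004782  0.20094025] [[403.6132926    0.         252.48378485]
 [  0.         403.6132926  187.4308199 ]
 [  0.           0.           1.        ]]
side [ 0.6252389  -1.08935409  0.90889896] [-0.47984869  0.87642164  0.03845594 -0.01230761] [[481.43482965   0.         256.62572272]
 [  0.         481.43482965 196.07687388]
 [  0.           0.           1.        ]]
{'clock': 0.1, 'joint_positions': array([-1.26190778,  0.32174217, -0.0701134 ,  1.45155982,  0.02260863,
        1.37078148, -0.05692831]), 'qd': array([-0.00018706,  0.00022139,  0.00124304, -0.00270868, -0.0020635 ,
       -0.00206695, -0.0001458 ]), 'tau': array([ 3.00028137e-05, -4.94878149e+01, -3.83675750e-01, -3.15214813e+01,
        1.30578876e-02,  7.39457872e-03,  3.03608863e-05]), 'position': array([0.1887418 , 0.62149453, 0.23033402]), 'tcp_rot': array([-7.93028477e-05,  1.46846949e-01,  9.89158859e-01, -8.47987246e-04]), 'wrist_force': array([-0.09722682,  0.5191291 , -0.37912444]), 'torque': array([-0.06415403,  0.04815955,  0.0684664 ]), 'finger_force': 0.0, 'gripper_width': 1.0023227525719665}
```

Run:
```python
s=open('h.py').read()
s=s.replace("import numpy as np,cv2","import numpy as np,cv2\nfrom scipy.spatial.transform import Rotation as Ro\ndef R(q): return Ro.from_quat(np.array(q)[[1,2,3,0]]).as_matrix()").replace("c['rotation']@","R(c['rotation'])@").replace("c['rotation'].T","R(c['rotation']).T")
open('h.py','w').write(s)
```

```text
(no output)
```

View pics/scene0.png

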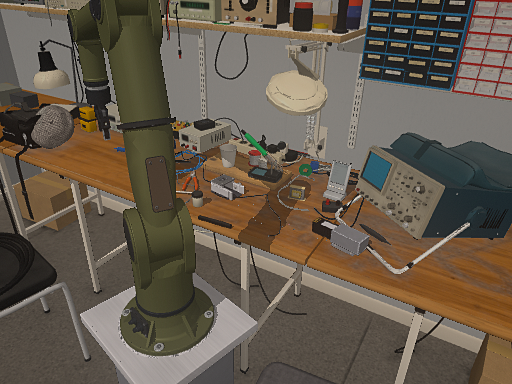

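View pics/side0.png

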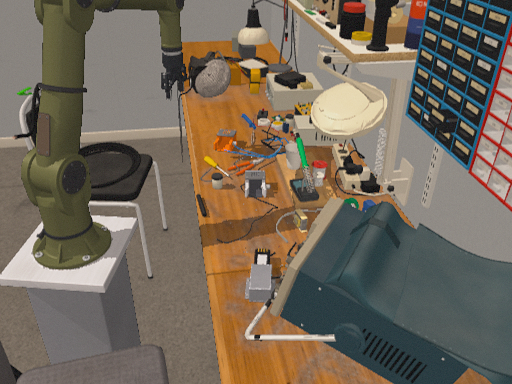

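The side view shows the grey sleeve at about (258,288), with the dark cartridge nose sticking out at (262,257). The aluminium dock is at (256,184) and the jar at (217,181). The orange look-alike is at (226,141), so the grey one at (256,184) fits the dock's description. I'll confirm both in an enlarged crop.

Run:
```python
from h import *
b=cv2.imread('pics/side0.png');a=cv2.imread('pics/scene0.png')
f=lambda i,x,y,w,h:cv2.resize(i[y:y+h,x:x+w],(400,300),interpolation=cv2.INTER_CUBIC)
cv2.imwrite('pics/crop0.png',np.vstack([np.hstack([f(b,220,235,80,60+0),f(b,204,150,80,60)]),np.hstack([f(a,300,205,80,60),f(a,184,160,80,60)])]))
```

```text
(no output)
```

View pics/crop0.png

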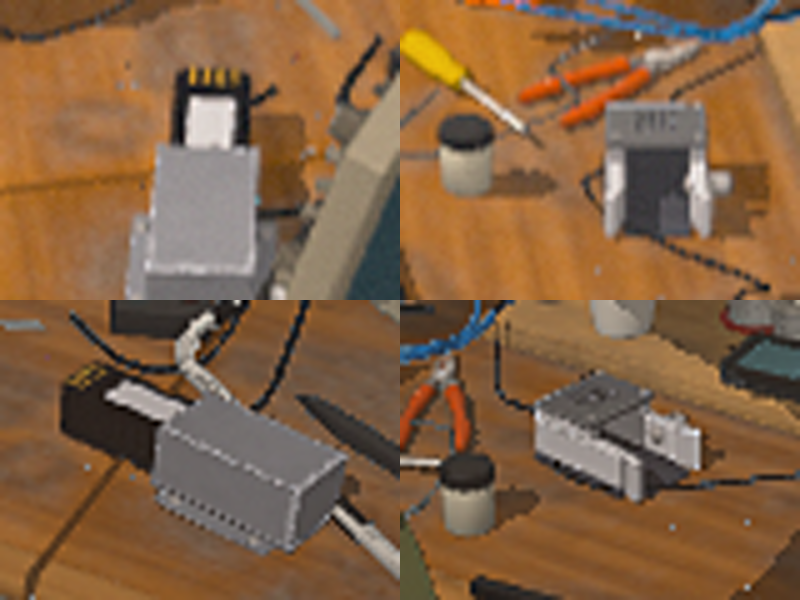

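The crop confirms both: the sleeve with the cartridge nose (brass contacts) facing +y, and the grey dock with its mouth facing the sleeve and the ball stub on its +x side.

Run:
```python
from h import *
c=load('side0')
for n,u,v,z in [('sl mL',251.4,264.6,.046),('sl mR',271.6,265,.046),('sl bL',249.2,288.6,.046),('sl bR',271.4,289.2,.046),('noseL',255.6,249.4,.038),('noseR',270,249.8,.038),
 ('hood fL',246.4,170.8,.05),('hood fR',265.6,170.8,.05),('hood nL',245.2,178,.05),('hood nR',265,178,.05),('lipL',246.4,197,0),('lipR',265.6,197,0),('jar',217,176,.05)]:
    print(n,ray(c,u+.0,v,z).round(4))
c=load('scene0')
g=lambda u,v,ox,oy,z:ray(c,u/5+ox,v/5+oy,z).round(4)
for n,u,v,z in [('sl mTopL',168,118,.046),('sl mTopR',220,97,.046),('sl bR',345,160,.046),('sl bL',297,190,.046),('nose',62,95,.038),('noseR',107,64,.038)]: print(n,g(u,v,300,205,z))
for n,u,v,z in [('hood',137,109,.05),('h2',205,71,.05),('h3',255,97,.05),('h4',192,136,.05),('lipL',240,200,0)]: print(n,g(u,v,184,160,z))
print(R(bot.get_state()['tcp_rot']).round(3))
```

```text
sl mL [ 0.5449 -0.0907  0.046 ]
sl mR [ 0.5997 -0.087   0.046 ]
sl bL [ 0.5475 -0.1839  0.046 ]
sl bR [ 0.6042 -0.1807  0.046 ]
noseL [ 0.5503 -0.0146  0.038 ]
noseR [ 0.5914 -0.0123  0.038 ]
hood fL [0.4821 0.4135 0.05  ]
hood fR [0.5509 0.4208 0.05  ]
hood nL [0.4828 0.3622 0.05  ]
hood nR [0.552  0.3695 0.05  ]
lipL [0.4916 0.3172 0.    ]
lipR [0.5583 0.3241 0.    ]
jar [0.3825 0.3656 0.05  ]
sl mTopL [ 0.5491 -0.0901  0.046 ]
sl mTopR [ 0.5925 -0.0986  0.046 ]
sl bR [ 0.5905 -0.1889  0.046 ]
sl bL [ 0.5431 -0.1858  0.046 ]
nose [ 0.5313 -0.0226  0.038 ]
noseR [ 0.5817 -0.0199  0.038 ]
hood [0.4638 0.3967 0.05  ]
h2 [0.542  0.4104 0.05  ]
h3 [0.5412 0.3524 0.05  ]
h4 [0.4664 0.3376 0.05  ]
lipL [0.4878 0.3101 0.    ]
[[-0.957  0.291 -0.   ]
 [ 0.291  0.957 -0.002]
 [-0.    -0.002 -1.   ]]
```

```bash
python3 -m jog '[[1,[-0.411,-0.212,0],1.274],[1,[-0.411,-0.212,0],1.274],[1,[-0.411,-0.212,0],1.274],[1,[-0.411,-0.212,0],1.274],[1,[-0.411,-0.212,0],1.274],[1,[-0.411,-0.212,0],1.274],[1,[-0.411,-0.212,0],1.274],[1,[-0.411,-0.212,0],1.274],[1,[-0.411,-0.212,0],1.274],[1,[-0.411,-0.212,0],1.274]]' 40
python3 - <<'E'
from h import *
c=snap('wrist','w1');s=bot.get_state();print(R(s['tcp_rot']).round(3),c['eye'],R(c['rotation']).round(3))
cv2.imwrite('pics/w1b.png',cv2.resize(cv2.imread('pics/w1.png'),(800,600),interpolation=cv2.INTER_CUBIC))
E
```

```text
clock: 1.35
position: [0.5193, 0.3011, 0.2309]
tcp_rot: [-0.001, 0.706, 0.709, -0.0]
wrist_force: [-0.3, 0.3, 0.4]
gripper_width: 0.999
finger_force: 0.0
[[-0.005  1.    -0.001]
 [ 1.     0.005  0.001]
 [ 0.001 -0.001 -1.   ]] [0.52050866 0.36709049 0.37293928] [[ 1.     0.003  0.001]
 [ 0.003 -0.966 -0.259]
 [-0.     0.259 -0.966]]
```

View pics/w1b.png

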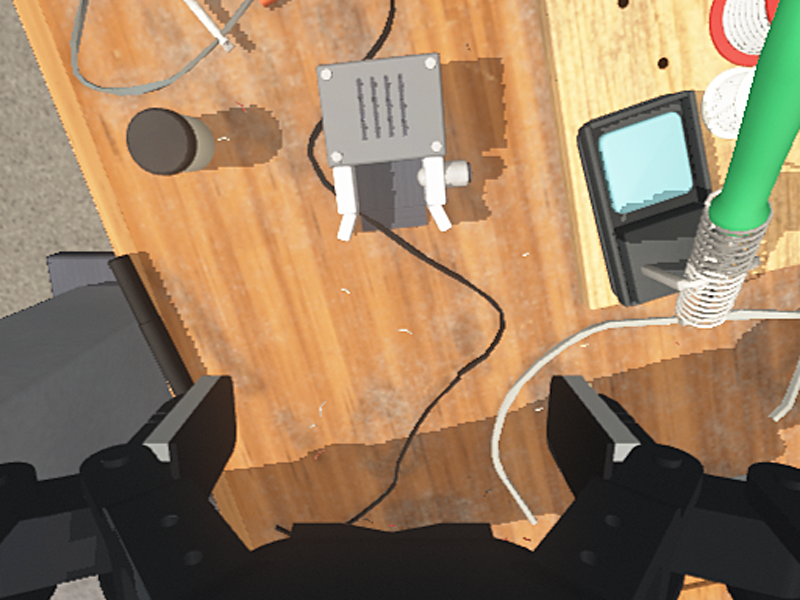

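The wrist view shows the dock well: hood corners (317,65), (439,54), (444,157), (327,167), lip tips about (345,240) and (446,229), ball housing at (458,174) on the +x side. The jar is at (162,140).

```bash
python3 -m jog '[[1,[-0.36,0.05,0],0],[1,[-0.36,0.05,0],0],[1,[-0.36,0.05,0],0],[1,[-0.36,0.05,0],0],[1,[-0.36,0.05,0],0],[1,[-0.36,0.05,0],0],[1,[-0.36,0.05,0],0]]'
python3 - <<'E'
from h import *
c=load('w1');k=1.5625
for n,u,v,z in [('fL',317,65,.05),('fR',439,54,.05),('nR',444,157,.05),('nL',327,167,.05),('lipL',345,240,.04),('lipR',446,229,.04),('jar',160,141,.05)]: print(n,ray(c,u/k,v/k,z).round(4))
c=snap('wrist','w2');
cv2.imwrite('pics/w2b.png',cv2.resize(cv2.imread('pics/w2.png'),(800,600),interpolation=cv2.INTER_CUBIC))
E
```

```text
clock: 2.28
position: [0.571, -0.0643, 0.2317]
tcp_rot: [0.001, 0.709, 0.706, -0.0]
wrist_force: [-0.2, 0.3, -0.6]
gripper_width: 0.997
finger_force: 0.0
fL [0.4779 0.4184 0.05  ]
fR [0.5478 0.4245 0.05  ]
nR [0.5524 0.3677 0.05  ]
nL [0.4821 0.3616 0.05  ]
lipL [0.4912 0.3159 0.04  ]
lipR [0.556  0.3232 0.04  ]
jar [0.3831 0.3763 0.05  ]
```

View pics/w2b.png

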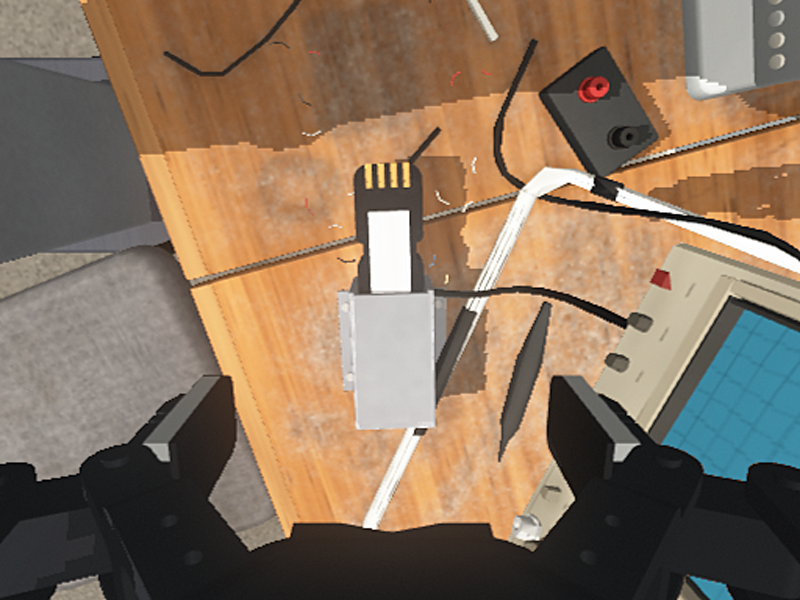

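The wrist view shows the nose: contacts at (387,176), sides at x≈355 and 423 around y=195, nose edge at y≈163. The sleeve mouth edge runs (353,293)–(435,291), its back (357,430)–(435,428).

Run:
```python
from h import *
c=load('w2');k=1.5625
for n,u,v,z in [('noseT',389,163,.038),('L1',355,195,.038),('R1',423.5,192,.038),('L2',357,280,.038),('R2',424,280,.038),('mL',353,293,.046),('mR',435,291,.046),('bL',357,430,.046),('bR',436,428,.046),('croc',600,110,.038)]: print(n,ray(c,u/k,v/k,z).round(4))
# edges of dark along rows on the original
g=cv2.cvtColor(cv2.imread('pics/w2.png'),cv2.COLOR_BGR2GRAY)
print([ (r,g[r,220:280].tolist()) for r in (118,128,172)])
print(bot.get_state()['position'])
```

```text
noseT [ 0.5719 -0.0019  0.038 ]
L1 [ 0.5503 -0.0214  0.038 ]
R1 [ 0.5937 -0.0198  0.038 ]
L2 [ 0.5503 -0.0768  0.038 ]
R2 [ 0.5947 -0.077   0.038 ]
mL [ 0.5481 -0.0836  0.046 ]
mR [ 0.6014 -0.0825  0.046 ]
bL [ 0.5485 -0.1828  0.046 ]
bR [ 0.6039 -0.1816  0.046 ]
croc [0.7007 0.0288 0.038 ]
[(118, [177, 177, 171, 170, 175, 159, 92, 61, 66, 66, 66, 66, 63, 83, 175, 223, 219, 200, 99, 60, 63, 76, 172, 225, 220, 203, 112, 60, 63, 73, 171, 225, 221, 205, 123, 59, 65, 74, 170, 226, 220, 211, 137, 57, 68, 69, 69, 70, 66, 67, 92, 119, 118, 115, 114, 114, 112, 108, 107, 104]), (128, [171, 174, 177, 178, 179, 182, 151, 57, 70, 71, 71, 70, 72, 72, 72, 72, 72, 72, 73, 72, 72, 73, 72, 73, 73, 71, 71, 73, 73, 74, 74, 73, 71, 71, 72, 72, 72, 71, 70, 69, 71, 71, 71, 70, 69, 68, 68, 70, 69, 66, 86, 115, 115, 117, 118, 119, 118, 117, 113, 107]), (172, [180, 188, 195, 198, 199, 199, 202, 211, 187, 65, 81, 83, 82, 84, 83, 76, 81, 232, 255, 254, 252, 252, 252, 252, 252, 252, 252, 252, 252, 252, 252, 251, 251, 251, 252, 252, 252, 252, 253, 252, 252, 255, 253, 54, 78, 82, 83, 79, 79, 78, 80, 102, 121, 115, 115, 118, 122, 127, 125, 122])]
[ 0.57114891 -0.06069434  0.23136102]
```

```bash
python3 -m jog '[[1,[0.033,0.001,0.06],-0.017],[1,[0.033,0.001,0.12],-0.017],[1,[0.033,0.001,0.175],-0.017],[1,[0.033,0.001,0.21],-0.017],[1,[0.033,0.001,0.223],-0.017],[1,[0.033,0.001,0.223],-0.017],[1,[0.033,0.001,0.223],-0.017]]' 60
python3 - <<'E'
from h import *
c=snap('wrist','w3');
cv2.imwrite('pics/w3b.png',cv2.resize(cv2.imread('pics/w3.png'),(640,480)))
E
```

```text
clock: 3.2
position: [0.5738, -0.0265, 0.0101]
tcp_rot: [0.001, 0.7, 0.714, 0.001]
wrist_force: [0.1, -1.0, 0.9]
gripper_width: 0.999
finger_force: 0.0
```

View pics/w3b.png

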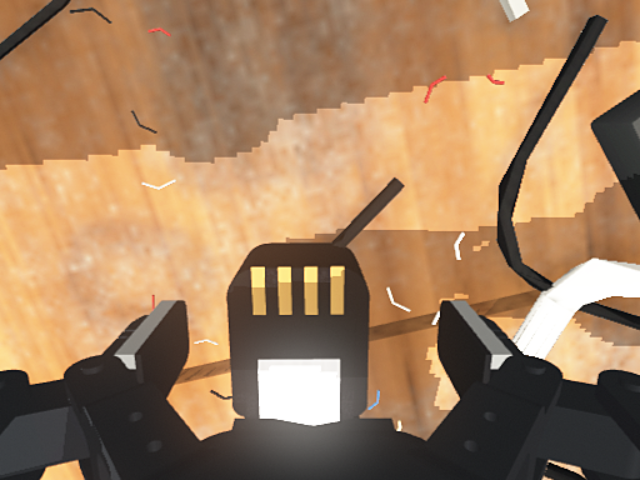

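The fingers straddle the nose (cartridge sides at 229 and 369, contacts at y≈290), clear of the black stub at (370,215).

Run:
```python
from h import *
c=load('w3');k=1.25
for u,v,z in [(229,340,.038),(369,340,.038),(305,244,.038),(187,310,.02),(440,310,.02)]: print(ray(c,u/k,v/k,z).round(4))
print(bot.get_state()['position'],c['eye'])
```

```text
[ 0.5497 -0.0238  0.038 ]
[ 0.5922 -0.0231  0.038 ]
[0.5723 0.0069 0.038 ]
[ 0.5319 -0.0225  0.02  ]
[ 0.6191 -0.021   0.02  ]
[ 0.57383124 -0.02674682  0.01023155] [0.57335489 0.03937694 0.15219271]
```

```bash
python3 -m jog '[[1,[0,-0.003,0],0],[1,[0,-0.003,0],0],[0,[0,-0.003,0],0],[0,[0,-0.003,0],0],[0,[0,-0.003,0],0],[0,[0,-0.003,0],0],[0,[0,-0.003,0],0],[0,[0,-0.003,0],0],[0,[0,-0.003,0],0],[0,[0,-0.003,0],0]]' 60 && python3 -m jog '[[0,[0.01,0,-0.001],0],[0,[0.025,0,-0.001],0],[0,[0.045,0,-0.001],0],[0,[0.065,0,-0.001],0],[0,[0.085,0,-0.001],0],[0,[0.1,0,-0.001],0],[0,[0.1,0,-0.001],0],[0,[0.1,0,-0.001],0]]'
```

```text
clock: 4.5
position: [0.5696, -0.0272, 0.0086]
tcp_rot: [0.0, 0.7, 0.714, 0.0]
wrist_force: [0.2, 0.0, 3.6]
gripper_width: 0.507
finger_force: 61.6
clock: 5.5
position: [0.5673, 0.0718, 0.0093]
tcp_rot: [0.0, 0.701, 0.714, -0.0]
wrist_force: [0.2, -1.0, -2.7]
gripper_width: 0.505
finger_force: 61.2
```

```bash
python3 -m jog '[[0,[0.005,0,-0.006],0],[0,[0.015,-0.008,-0.006],-0.03],[0,[0.015,-0.015,-0.006],-0.065],[0,[0.015,-0.015,-0.003],-0.065],[0,[0.015,-0.015,0.001],-0.065],[0,[0.015,-0.015,0.003],-0.065],[0,[0.015,-0.015,0.0045],-0.065],[0,[0.015,-0.015,0.0045],-0.065]]'
```

```text
clock: 6.5
position: [0.5522, 0.087, 0.008]
tcp_rot: [-0.001, 0.677, 0.736, 0.0]
wrist_force: [-9.9, -2.7, 25.4]
gripper_width: 0.504
finger_force: 64.7
```

```bash
python3 -m jog '[[0,[0,0,-0.002],0],[0,[0,0,-0.003],0],[0,[0,0,-0.003],0]]' && python3 -m jog '[[0.6,[0,0,0],0],[0.8,[0,0,0],0],[1,[0,0,0],0],[1,[0,0,0],0],[1,[0,0,0],0],[1,[0,0,-0.03],0],[1,[0,0,-0.09],0],[1,[-0.05,0,-0.15],0],[1,[-0.09,0,-0.19],0],[1,[-0.09,0,-0.19],0],[1,[-0.09,0,-0.19],0]]'
python3 - <<'E'
from h import *
c=snap('wrist','w4');
cv2.imwrite('pics/w4b.png',cv2.resize(cv2.imread('pics/w4.png'),(800,600),interpolation=cv2.INTER_CUBIC))
E
```

```text
clock: 6.88
position: [0.5521, 0.0871, 0.0083]
tcp_rot: [-0.0, 0.677, 0.736, -0.0]
wrist_force: [-4.2, -1.2, 8.4]
gripper_width: 0.504
finger_force: 62.2
clock: 8.25
position: [0.5597, -0.0023, 0.198]
tcp_rot: [-0.0, 0.677, 0.736, 0.001]
wrist_force: [-0.4, 1.7, -0.9]
gripper_width: 0.996
finger_force: 0.0
```

View pics/w4b.png

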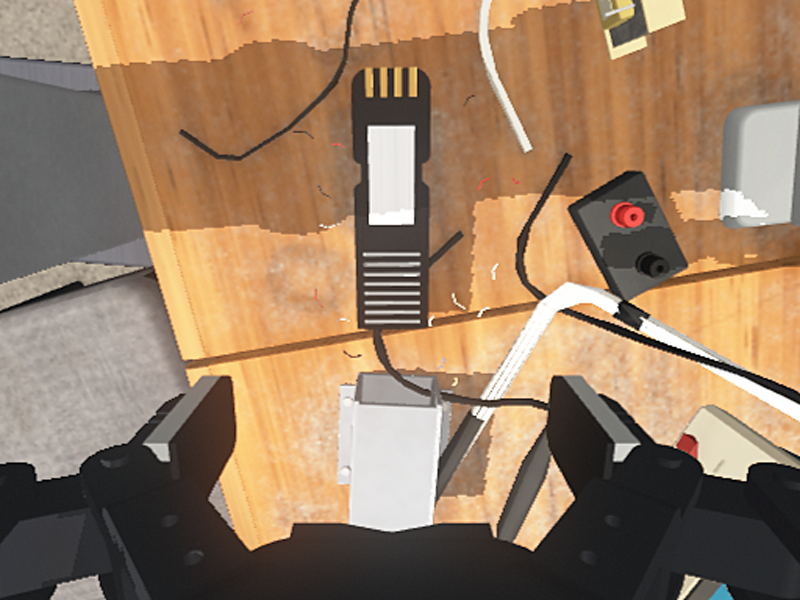

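The cartridge lies free on the bench, out of the sleeve: nose at (391,68), ribbed tail end at (393,328), sides at 352/431 near the nose and 359/428 near the tail.

Run:
```python
from h import *
c=load('w4');k=1.5625;s=bot.get_state();Rt=R(s['tcp_rot']);print(s['position'],Rt.round(3))
P=[ray(c,u/k,v/k,.034) for u,v in [(352,108),(431,108),(359,318),(427.5,318),(391,68),(393,328)]]
for p in P: print(p.round(4))
n,t=P[4],P[5];f=(P[0]+P[1])/2;b=(P[2]+P[3])/2
a=f-b;a/=np.linalg.norm(a);print('axis',a, 'yaw',np.arctan2(-a[0],a[1]),'len',np.linalg.norm(n-t))
g=t+a*.028;g[2]=.008;print('grip',g,'shift',Rt.T@(g-s['position']))
```

```text
[ 0.55902272 -0.00112893  0.1968531 ] [[-0.085  0.996 -0.001]
 [ 0.996  0.085  0.001]
 [ 0.001 -0.001 -1.   ]]
[0.5324 0.0883 0.034 ]
[0.5761 0.0919 0.034 ]
[ 0.5444 -0.0331  0.034 ]
[ 0.5864 -0.0297  0.034 ]
[0.5523 0.1105 0.034 ]
[ 0.5658 -0.0378  0.034 ]
axis [-0.09141303  0.99581306  0.        ] yaw 0.09154082578837257 len 0.14900885013148218
grip [ 0.56321403 -0.00996572  0.008     ] shift [-0.00932565  0.00367137  0.18884042]
```

```bash
python3 -m jog '[[1,[-0.009,0.0035,0.06],0],[1,[-0.009,0.0035,0.115],0],[1,[-0.009,0.0035,0.16],0],[1,[-0.009,0.0035,0.182],0],[1,[-0.009,0.0035,0.189],0],[1,[-0.009,0.0035,0.189],0],[1,[-0.009,0.0035,0.189],0],[0,[-0.009,0.0035,0.189],0],[0,[-0.009,0.0035,0.189],0],[0,[-0.009,0.0035,0.189],0],[0,[-0.009,0.0035,0.189],0],[0,[-0.009,0.0035,0.189],0],[0,[-0.009,0.0035,0.189],0],[0,[-0.009,0.0035,0.189],0]]' 80
python3 - <<'E'
from h import *
s=bot.get_state();p=s['position'];Rt=R(s['tcp_rot'])
print(p,Rt[:,0],Rt[:,1])
yaw=.085;d=np.array([-np.sin(yaw),np.cos(yaw),0]);m=np.array([.522,.319,0])
for q in (-.03,.09):
    tgt=m+d*(q-.122); tgt[2]=p[2]; print(q,tgt,Rt.T@(tgt-p))
E
```

```text
clock: 10.05
position: [0.5646, -0.011, 0.0099]
tcp_rot: [0.0, 0.677, 0.736, 0.001]
wrist_force: [-0.7, 0.2, 5.6]
gripper_width: 0.501
finger_force: 82.2
[ 0.56463343 -0.01095256  0.00985648] [-8.39826102e-02  9.96467192e-01  2.39305916e-04] [0.99646606 0.08398214 0.00154526]
-0.03 [0.53490445 0.16754877 0.00985648] [ 1.80367439e-01 -1.46329980e-02  2.05511740e-05]
0.09 [0.52471673 0.28711553 0.00985648] [ 3.00367385e-01 -1.47432442e-02  4.90975464e-05]
```

```bash
python3 -m jog '[[0,[0,0,-0.012],0],[0,[0.03,-0.002,-0.02],0],[0,[0.08,-0.007,-0.02],0],[0,[0.13,-0.0145,-0.02],0],[0,[0.165,-0.0145,-0.014],0],[0,[0.18,-0.0145,-0.008],0],[0,[0.18,-0.0145,-0.008],0],[0,[0.18,-0.0145,-0.008],0]]'
python3 - <<'E'
from h import *
c=snap('wrist','w5');print(bot.get_state()['position'])
cv2.imwrite('pics/w5b.png',cv2.resize(cv2.imread('pics/w5.png'),(800,600),interpolation=cv2.INTER_CUBIC))
E
```

```text
clock: 11.05
position: [0.5348, 0.1647, 0.0169]
tcp_rot: [0.001, 0.678, 0.735, -0.0]
wrist_force: [-0.2, -0.1, -2.2]
gripper_width: 0.498
finger_force: 81.2
[0.53486828 0.16472859 0.01696361]
```

View pics/w5b.png

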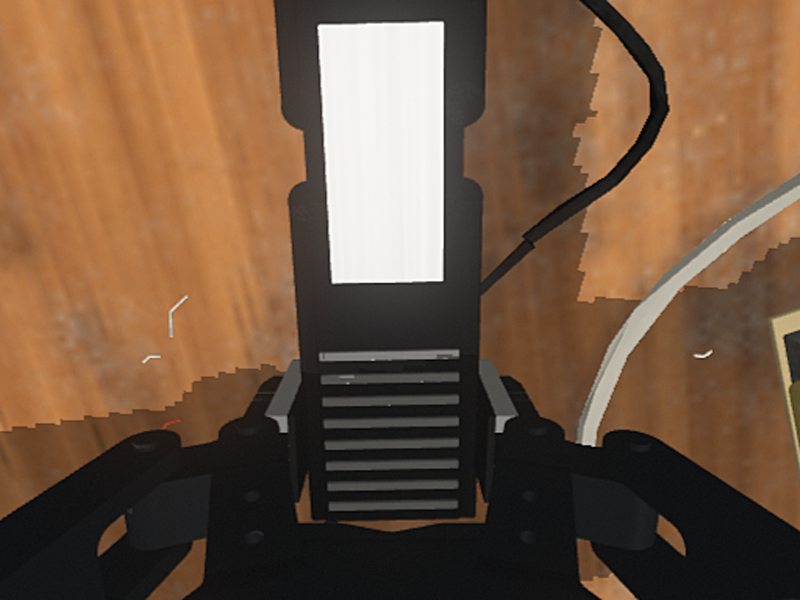

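The wrist view shows the cartridge held by the ribbed tail; sides run from 312/475 at the tail (y=515) to 278/485 at y=90, so it may sit slightly turned in the grip. Measuring the yaw.

Run:
```python
from h import *
c=load('w5');k=1.5625
g=cv2.cvtColor(cv2.imread('pics/w5.png'),cv2.COLOR_BGR2GRAY)
P=lambda u,v,z=.042:ray(c,u/k,v/k,z)
f=[P(277,90),P(485,90)];b=[P(300,340),P(480.5,340)];t=[P(312,515),P(475,515)]
for q in (f,b,t): print(q[0].round(4),q[1].round(4),((q[0]+q[1])/2).round(4))
for A,B in ((f,b),(f,t)):
  for i in (0,1): a=A[i]-B[i];print(np.arctan2(-a[0],a[1]))
# white label edges
for u1,u2 in ((318,331),(443,443)):
  a=P(u1,25)-P(u2,282);print('lab',np.arctan2(-a[0],a[1]))
c=snap('scene','s6');d=snap('side','d6')
b1=cv2.imread('pics/d6.png');a1=cv2.imread('pics/s6.png')
f=lambda i,x,y,w,h:cv2.resize(i[y:y+h,x:x+w],(400,600),interpolation=cv2.INTER_CUBIC)
cv2.imwrite('pics/crop6.png',np.hstack([f(b1,225,160,60,90),f(a1,210,155,60,90)]))
```

```text
[0.506  0.2422 0.042 ] [0.5495 0.2458 0.042 ] [0.5277 0.244  0.042 ]
[0.5127 0.187  0.042 ] [0.5555 0.1905 0.042 ] [0.5341 0.1887 0.042 ]
[0.5176 0.1386 0.042 ] [0.5602 0.1421 0.042 ] [0.5389 0.1404 0.042 ]
0.12190539176395165
0.10866629506175866
0.11160508721683624
0.10275582945547736
lab 0.09986473358884115
lab 0.10684089582129257
```

View pics/crop6.png

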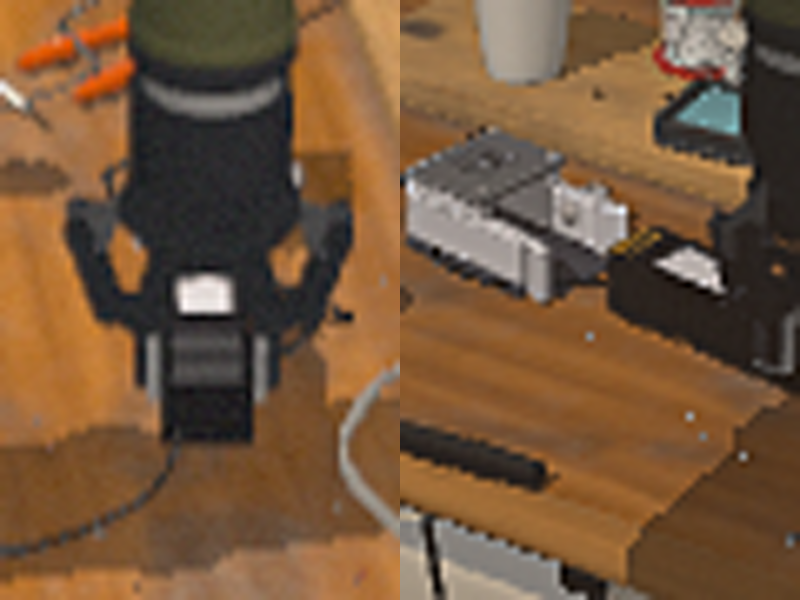

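The scene crop shows the nose about 30 mm short of the dock mouth and in line with the channel. I'll trim the yaw, then enter slowly.

```bash
python3 -m jog '[[0,[0,-0.001,0],0.017],[0,[0.01,-0.001,0],0.017],[0,[0.02,-0.001,0],0.017],[0,[0.03,-0.001,0],0.017],[0,[0.04,-0.001,0],0.017],[0,[0.048,-0.001,0],0.017],[0,[0.048,-0.001,0],0.017]]' && python3 -m jog '[[0,[0.004,0,0],0],[0,[0.008,0,0],0],[0,[0.012,0,0],0],[0,[0.012,0,0],0]]'
```

```text
clock: 12.08
position: [0.5291, 0.216, 0.0168]
tcp_rot: [-0.0, 0.682, 0.731, 0.0]
wrist_force: [0.7, 0.2, -2.3]
gripper_width: 0.5
finger_force: 81.2
clock: 12.58
position: [0.5284, 0.2275, 0.0169]
tcp_rot: [-0.0, 0.683, 0.731, 0.0]
wrist_force: [-1.1, -0.5, -1.7]
gripper_width: 0.499
finger_force: 81.2
```

```bash
python3 -m jog '[[0,[0.005,0,0],0],[0,[0.01,0,0],0],[0,[0.015,0,0],0],[0,[0.018,0,0],0],[0,[0.018,0,0],0]]' && python3 -m jog '[[0,[0.005,0,0],0],[0,[0.01,0,0],0],[0,[0.015,0,0],0],[0,[0.02,-0.0005,0],0],[0,[0.025,-0.0005,0],0],[0,[0.03,-0.0005,0],0],[0,[0.03,-0.0005,0],0]]'
```

```text
clock: 13.2
position: [0.5266, 0.2427, 0.0163]
tcp_rot: [0.0, 0.683, 0.73, -0.002]
wrist_force: [-1.4, -4.7, -0.2]
gripper_width: 0.501
finger_force: 81.6
clock: 14.08
position: [0.5237, 0.2737, 0.0162]
tcp_rot: [-0.0, 0.683, 0.73, -0.002]
wrist_force: [-3.5, -3.5, -1.4]
gripper_width: 0.499
finger_force: 81.5
```

```bash
python3 -m jog '[[0,[0.004,0,0],0],[0,[0.008,0,0],0],[0,[0.011,0,0],0],[0,[0.011,0,0],0]]' && python3 -m jog '[[0,[0.002,0,0],0],[0,[0.004,0,0],0],[0,[0.006,0,0],0],[0,[0.006,0,0],0]]'
```

```text
clock: 14.58
position: [0.5243, 0.2865, 0.017]
tcp_rot: [0.0, 0.683, 0.731, 0.001]
wrist_force: [-0.6, -0.7, -2.5]
gripper_width: 0.494
finger_force: 81.1
clock: 15.08
position: [0.5242, 0.2865, 0.0165]
tcp_rot: [0.002, 0.684, 0.73, -0.003]
wrist_force: [-1.7, -11.4, 0.7]
gripper_width: 0.5
finger_force: 82.1
```

```bash
python3 -m jog '[[0,[0.003,0,0.001],0],[0,[0.006,0,0.001],0],[0,[0.006,0,0.001],0]]' && python3 -m jog '[[0,[-0.01,0,0],0],[0.6,[-0.01,0,0],0],[0.8,[-0.01,0,0],0],[1,[-0.01,0,0],0],[1,[-0.01,0,0],0],[1,[-0.01,0,0],0],[1,[-0.01,0,-0.03],0],[1,[-0.01,0,-0.09],0],[1,[-0.04,0,-0.15],0],[1,[-0.06,0,-0.2],0],[1,[-0.06,0,-0.2],0],[1,[-0.06,0,-0.2],0]]'
python3 - <<'E'
from h import *
c=snap('wrist','w7')
cv2.imwrite('pics/w7b.png',cv2.resize(cv2.imread('pics/w7.png'),(800,600),interpolation=cv2.INTER_CUBIC))
E
```

```text
clock: 15.45
position: [0.5242, 0.2865, 0.0156]
tcp_rot: [0.004, 0.685, 0.729, -0.006]
wrist_force: [-3.0, -23.4, 8.3]
gripper_width: 0.496
finger_force: 83.6
clock: 16.95
position: [0.5269, 0.2382, 0.2156]
tcp_rot: [-0.0, 0.683, 0.73, 0.0]
wrist_force: [0.4, -0.3, -0.7]
gripper_width: 1.005
finger_force: 0.0
```

View pics/w7b.png

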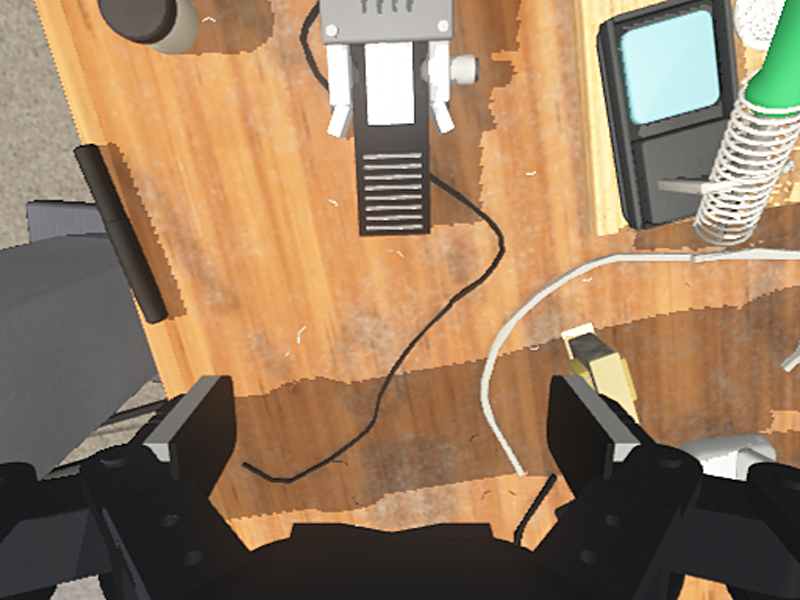

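The cartridge sits in the dock under the hood: tail end at (394,235), label partly outside the hood. I'll check the tail distance numerically.

Run:
```python
from h import *
c=load('w7');k=1.5625
t=ray(c,394/k,235/k,.04);l=(ray(c,336/k,136/k,.04)+ray(c,446/k,131/k,.04))/2;h=(ray(c,322/k,43/k,.05)+ray(c,452/k,38/k,.05))/2
print(t,l,h,np.linalg.norm((h-t)[:2]), 'expect ~106')
```

```text
[0.52908524 0.25856312 0.04      ] [0.52326349 0.31765861 0.04      ] [0.51792282 0.36498365 0.05      ] 0.10700434300727454 expect ~106
```

```bash
python3 -c "
from bench import job
print(job.close_job())"
```

```text
the job is handed in; nothing more can be done
None
```

The cartridge was drawn from the sleeve, laid on the bench and released, then pushed by its tail past the ball to the dock's end stop, released and handed in at about 17 s; I inferred the click from a drop in side force and a tail position within about 1 mm of seated, as I didn't read the ball joint itself.

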